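# Press the findings-case lids shut and lock it

## Robot

A 6-joint arm with a two-finger parallel gripper is mounted at the origin on the work surface. World frame = base frame: x ahead of the robot, y to its left, z up, the work surface at z = 0. Lengths are in mm, angles in rad, forces in N, time in s.
With the tool pointing down it reaches from about 350 to 975 mm from the base axis. Payload 7.1 kg.
Tool frame: the origin (TCP) lies between the finger pads; the fingertips stand 17 mm ahead of it and the grasp point (between the pads) lies 2 mm behind it; z points along the fingers, y is the line along which they close (so a half turn about z gives the same grasp; the last joint's range is limited). The gripper opens to 88 mm and grips with 3 to 60 N. Pads are 20 mm wide; open, the fingers measure 115 mm over their backs; the gripper's body (75 mm by 178 mm) begins 61 mm behind the grasp point.
Start: joints at [1.159, 0.423, 1.63, -0, 1.089, -0.019], TCP at [239.203, 577.396, 200.175] pointing down, gripper open.
Joint ranges: [-3, 3], [-0.9, 2.11], [0.09, 2.58], [-1.31, 4.45], [0.11, 2.69], [-2.54, 2.54]. Speed limits (rad/s): [2.39, 2.39, 3.01, 3.14, 3.14, 3.14].

## Interface

Orientations are given as a rotation vector (axis times angle).
In Python, from workcell import ctrl, monitor, get_image, close_job gives the robot as it stands (ctrl), with the cameras as plain functions, the readings (monitor) and the job as plain functions.
- The arm moves only by the shell command python3 jog.py 'ROWS' [OPENING]. ROWS is a JSON list of rows, 1 to 5 of them, each of 6 numbers: dx, dy, dz in mm, then a rotation vector rx, ry, rz in rad; each row shifts and turns the commanded pose from where the row before left it, along the tool's axes as they then stand; what a row does not reach is not made up. A row lasts 1/12 s, in which the tool goes at most 41.7 mm and 0.125 rad, less where a joint would pass 70% of its speed; a pose out of reach is approached as far as the arm can. OPENING is the finger opening in mm, set as the command begins (- or left out keeps the last). The fingers move at their own pace and stop on an object; the grip force is fixed at half the most. Time passes only in rows, so rows that do not move let the fingers close. It prints the time, the measured TCP pose, the force, the opening and the grip force at its end.
- monitor.get_obs(): the state, without advancing time (a new reading comes with each control period).
- get_image(name): name is "scene" or "side" or "wrist"; returns a dict with "img" (400x640x3 uint8, red, green, blue), "fx", "fy", "cx", "cy" (pixels), "R" (3x3) and "t" (3): a world point X has camera coordinates R X + t. Camera axes: x right, y down, z forward; pixel columns grow to the right and rows downward; lengths in mm; the calibration is good to about 2 mm. The wrist camera is an equidistant fisheye: a pixel r from the principal point sees the ray r / f radians off the axis. A picture is of the moment at which its call begins. There is no depth.
- close_job(): hands the job in; it is judged then, once.
The state is a dict: "t": time; "qpos": joint angles; "qvel": joint speeds; "joint_torque": joint torques, N m; "ee_pos": TCP position; "orientation": TCP orientation; "ft_force": force on the tool from outside, world axes, zero at the start; "moment": the same for the moment, N m; "width": finger opening in mm; "grasp_force": force on a finger pad.
Only numpy, scipy, OpenCV 4.12 (cv2) and the standard library are available. Lean on these libraries where they do the work, as an engineer would, in place of code of your own. Each camera call takes 0.05 s, during which the arm holds its last target. There are 200 camera calls.

## Task

Two of the three flip lids on the findings case have sprung ajar: press each of them down at its free edge until it snaps fully shut. Then push the small ridge of the slide lock on the case's deck across to the other end of its slot so that it clicks over and stays. Leave all three lids shut, and leave the little spool on the third lid and the tools, spools and phone around the case where they are.

Things in the scene. Friction and masses are not known exactly. Their poses are not given: they have to be found in the camera images.
- case: grey tray 180 (x) x 240 (y) mm fixed on the bench; origin at the centre of its underside. Three equal tubs in a row along y, 72 mm apart, centred at case x = -32 mm. Along its +x side (away from the robot) a flat deck 60 mm wide, top 30 mm above the bench, centred at x = 60 mm, carries the slide lock. Axes: z up, x from the lid hinges to the lids' free edges and the deck, y along the row.
- lid_a (a joint): opening angle (rad) of tub a's flip lid, a white plate 102 x 64 x 4 mm: 0 = shut. Hinged at case x = -82 mm, 48 mm above the bench, 94 mm from point lid_a_edge. It moves freely down to about 0.16, where its catch takes about 5 to 6 N at the free edge; below about 0.07 it snaps shut and stays, let go above that it springs back up. Starts ajar, 0.17 to 0.40.
- lid_b (a joint): opening angle (rad) of tub b's flip lid, a white plate 102 x 64 x 4 mm: 0 = shut. Hinged at case x = -82 mm, 48 mm above the bench, 94 mm from point lid_b_edge. It moves freely down to about 0.16, where its catch takes about 5 to 6 N at the free edge; below about 0.07 it snaps shut and stays, let go above that it springs back up. Starts ajar, 0.17 to 0.40.
- lid_c (a joint): opening angle (rad) of tub c's flip lid, a white plate 102 x 64 x 4 mm: 0 = shut. Hinged at case x = -82 mm, 48 mm above the bench, 94 mm from point lid_c_edge. It moves freely down to about 0.16, where its catch takes about 5 to 6 N at the free edge; below about 0.07 it snaps shut and stays, let go above that it springs back up. Starts shut, the small spool on it. The tubs' order varies.
- lid_a_edge (a point): point on the top face of lid a, mid-width, 8 mm in from the free edge (case +x side), where to press; moves with the lid. When the lid is shut it is 52 mm above the bench.
- lid_b_edge (a point): point on the top face of lid b, mid-width, 8 mm in from the free edge (case +x side), where to press; moves with the lid. When the lid is shut it is 52 mm above the bench.
- lid_c_edge (a point): point on the top face of lid c, mid-width, 8 mm in from the free edge (case +x side), where to press; moves with the lid. When the lid is shut it is 52 mm above the bench.
- lock (a joint): travel of the slide lock in m, along case +y: 0 = open (start, the case -y end of its slot), 0.016 = locked (the +y end). A detent peaking at about 5 N early in the travel must be overcome; past the middle (0.008) it clicks over by itself, before that it springs back.
- lock_ridge (a point): centre of the top of the slide lock's ridge: an upright white rib 20 mm (case x) x 8 mm (case y), standing 7 mm above the deck; this point is 37.5 mm above the bench, at case x = 60 mm. The deck is flat and clear for 90 mm either side of it along case y. Push it on its -y flank, or pinch it along y.
- spool_small: bystander: small spool of wire standing on top of the shut lid c, 36 mm across, 28 mm high; origin at the middle of its underside. To be left where it is.
- spool_silver: bystander: spool of wire, 54 mm across, 48 mm high; origin at the middle of its underside. To be left where it is.
- spool_flat: bystander: flat spool of wire, 72 mm across, 18 mm high; origin at the middle of its underside. To be left where it is.
- pliers_long: bystander: pliers lying on the bench, about 155 x 65 x 11 mm, along its x; origin at the jaw pivot, underside. To be left where it is.
- pliers_short: bystander: pliers lying on the bench, about 140 x 65 x 11 mm, along its x; origin at the jaw pivot, underside. To be left where it is.
- phone: bystander: phone lying on the bench, 150 x 74 x 9 mm; origin at the middle of its underside. To be left where it is.
- screwdriver: bystander: screwdriver lying beyond the case, about 160 mm long, along its x; origin at the underside, near its middle. To be left where it is.

How it is judged:
By the outcome, as a careful person would: the job done as asked, in the order asked, and still so for the second after the job is handed in, with the robot touching nothing.
It also fails if it takes over 42 s, if anything falls off the work surface, if the arm or the gripper's body presses on something with over 40 N, if the wrist force passes 120 N, or if a joint passes its speed limit or range.

## Working session

There is one attempt and no reset: what is moved stays moved. The work goes in short steps, Python scripts to look and compute and a shell command to move; the robot and the scene stay as the last step left them, time stands still between calls to the robot, and variables do not carry over. Pictures are saved under pics/ and viewed, at most 11 in all, crops included, and the job is handed in when it is done.

```bash
ls; mkdir -p pics; python3 - <<'E'
from workcell import ctrl, monitor, get_image, close_job
import cv2,pickle
d={}
for n in("scene","side"):
    i=get_image(n);d[n]=i
    cv2.imwrite(f"pics/{n}0.png",i["img"][:,:,::-1])
pickle.dump(d,open("im0.pkl","wb"))
o=monitor.get_obs();print(o)
E
```

```text
jog.py
pics
workcell.py
{'t': 0.1, 'qpos': array([ 1.15899637e+00,  4.23755185e-01,  1.63060391e+00, -5.26941414e-06,
        1.08861400e+00, -1.89992928e-02]), 'qvel': array([ 1.35771630e-03, -5.02852868e-04, -1.82561643e-04,  5.59718312e-04,
        1.17437895e-03,  7.40015292e-05]), 'joint_torque': array([ 1.15536503e-03, -5.45619249e+01, -2.74323481e+01,  6.45902054e-02,
        1.87641842e-02, -1.40732413e-05]), 'ee_pos': array([238.99876366, 576.91918152, 199.48902354]), 'orientation': array([-6.12990227e-01, -3.08091184e+00,  2.11965475e-03]), 'ft_force': array([ 0.46391754,  0.00102761, -0.21526291]), 'moment': array([0.05604661, 0.02311948, 0.02494717]), 'grasp_force': 0.0, 'width': 87.85935496827965}
```

View pics/scene0.png

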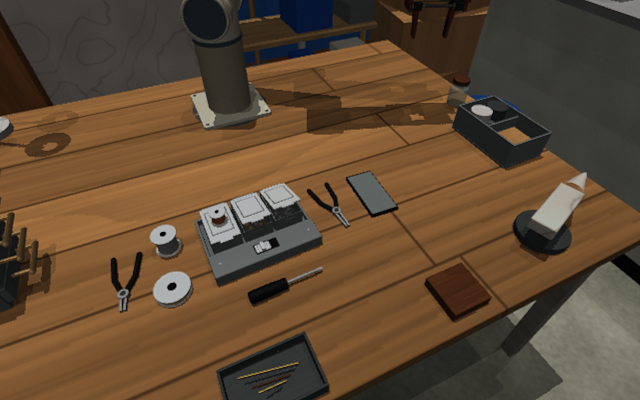

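View pics/side0.png

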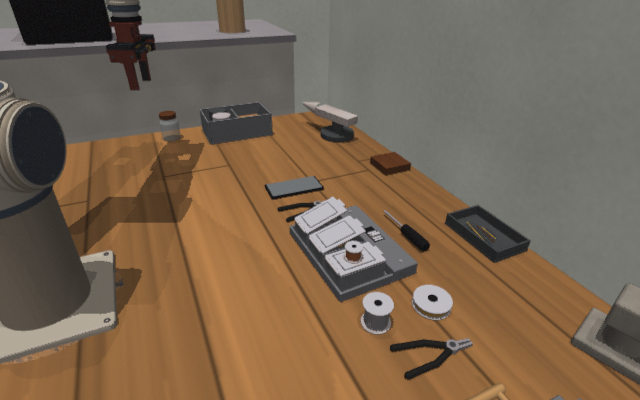

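The case has the spool lid at its -y end (scene ~218,215), and the lids at (250,207) and (280,193) are ajar. The lock is near (266,246). I'll enlarge both views.

```bash
python3 - <<'E'
import cv2,pickle
d=pickle.load(open("im0.pkl","rb"))
for n,(x,y,w,h) in dict(scene=(190,175,140,110),side=(280,190,140,105)).items():
    c=d[n]["img"][y:y+h,x:x+w,::-1]
    cv2.imwrite(f"pics/{n}_c.png",cv2.resize(c,None,fx=5,fy=5,interpolation=cv2.INTER_CUBIC))
E
```

```text
(no output)
```

View pics/scene_c.png

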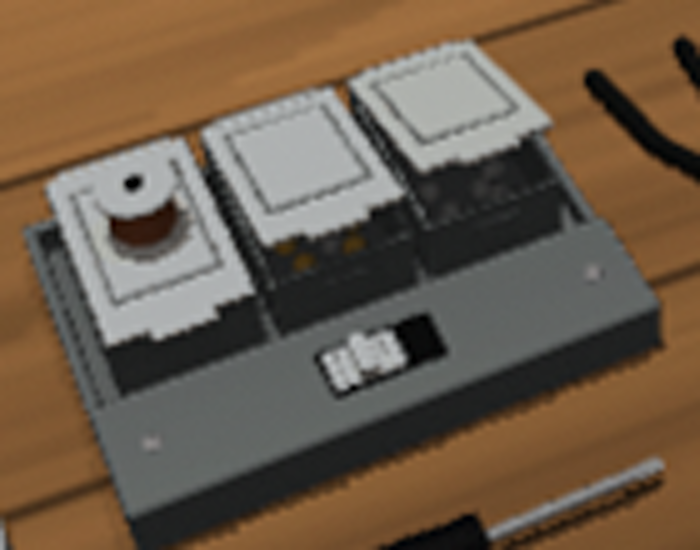

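View pics/side_c.png

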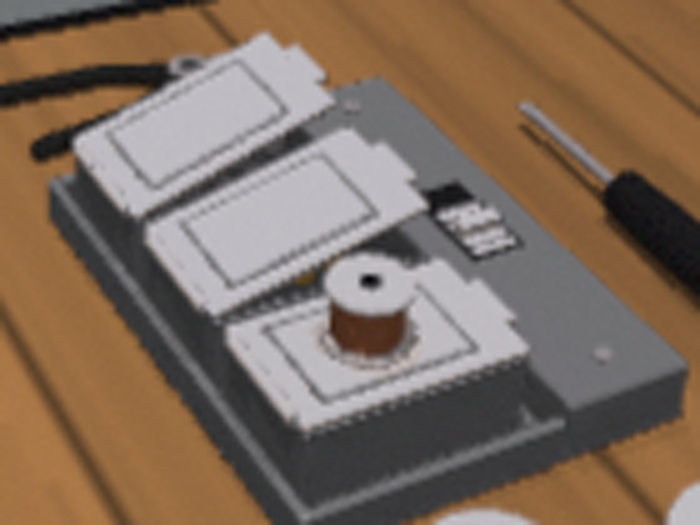

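```bash
cat > fit.py <<'E'
import numpy as np,pickle
from scipy.optimize import least_squares
d=pickle.load(open("im0.pkl","rb"))
off=dict(scene=(190,175),side=(280,190))
def lid(k,yc):  # k: sign of y corner
    return lambda p,a:np.array([-82+p[6]*np.cos(a)-4*np.sin(a),yc+32*k,48+p[6]*np.sin(a)+4*np.cos(a)])
P=lambda *v:(lambda p:np.array(v,float))
L=lambda k,yc,i:(lambda p:lid(k,yc)(p,0 if i is None else p[i]))
R=lambda p:np.array([60,p[5],37.5])
obs=[("scene",132,516,P(90,-120,30)),("scene",660,296,P(90,120,30)),("scene",98,406,P(30,-120,30)),
("side",378,80,P(90,120,30)),("side",687,370,P(90,-120,30)),("side",565,418,P(30,-120,30)),
("scene",265,245,L(-1,0,3)),("scene",407,195,L(1,0,3)),("side",350,130,L(1,0,3)),("side",428,200,L(-1,0,3)),
("scene",415,165,L(-1,72,4)),("scene",550,125,L(1,72,4)),("side",265,35,L(1,72,4)),("side",333,98,L(-1,72,4)),
("scene",105,345,L(-1,-72,None)),("scene",255,298,L(1,-72,None)),("side",528,355,L(-1,-72,None)),
("scene",378,346,R),("side",478,220,R)]
def W(p,X):
    c,s=np.cos(p[2]),np.sin(p[2]);return np.array([p[0]+c*X[0]-s*X[1],p[1]+s*X[0]+c*X[1],X[2]])
def res(p):
    r=[]
    for n,u,v,f in obs:
        i=d[n];q=i["R"]@W(p,f(p))+i["t"]
        r+=[i["fx"]*q[0]/q[2]+i["cx"]-off[n][0]-u/5,i["fy"]*q[1]/q[2]+i["cy"]-off[n][1]-v/5]
    return np.array(r)
s=least_squares(res,[600,0,0,.2,.2,-8,102],loss="soft_l1");p=s.x
if __name__=="__main__":
    print(np.round(p,3));print(np.round(res(p).reshape(-1,2),1).tolist())
    for n,a,y in(("mid",p[3],0),("right",p[4],72)):
        print(n,W(p,[-82+94*np.cos(a)-4*np.sin(a),y,48+94*np.sin(a)+4*np.cos(a)]),"shut",W(p,[12,y,52]))
    print("ridge",W(p,[60,p[5],37.5]))
E
python3 fit.py
R='[[-31.6,-24.7,0,0,0,0],[-31.6,-24.7,0,0,0,0],[-31.6,-24.7,0,0,0,0],[-31.6,-24.7,0,0,0,0],[-31.6,-24.7,0,0,0,0]]'
python3 jog.py '[[-31.6,-24.7,0,0,0,0],[-31.6,-24.7,0,0,0,0],[-31.6,-24.7,0,0,0,0],[-31.6,-24.7,0,0,0,0],[-31.6,-24.7,0,0,0,0]]' 0
python3 jog.py '[[-31.6,-24.7,0,0,0,0],[-31.6,-24.7,0,0,0,0],[-31.6,-24.7,0,0,0,0],[-31.6,-24.7,0,0,0,0],[-31.6,-24.7,0,0,0,0]]'
python3 jog.py '[[-31.6,-24.7,0,0,0,0],[-31.6,-24.7,0,0,0,0],[-31.6,-24.7,0,0,0,0],[-31.6,-24.7,0,0,0,0],[-31.6,-24.7,0,0,0,0]]'
python3 jog.py '[[-31.6,-24.7,0,0,0,0],[-31.6,-24.7,0,0,0,0],[0,0,0,0,0,-0.11],[0,0,0,0,0,-0.11],[0,0,0,0,0,-0.11]]'
python3 jog.py '[[0,0,0,0,0,-0.1],[0,0,0,0,0,0]]'
python3 - <<'E'
from workcell import ctrl, monitor, get_image, close_job
import cv2,pickle
i=get_image("wrist");pickle.dump(i,open("w1.pkl","wb"))
cv2.imwrite("pics/w1.png",i["img"][:,:,::-1])
from scipy.spatial.transform import Rotation as Q
o=monitor.get_obs();print(o["ee_pos"],Q.from_rotvec(o["orientation"]).as_matrix().round(3).tolist(),o["ft_force"],o["qpos"])
E
```

```text
t: 0.52
ee_pos: [338.1, 401.0, 199.8]
orientation: [-0.612, -3.081, 0.001]
ft_force: [0.1, 0.3, -0.1]
width: 57.9
grasp_force: 0.0
t: 0.93
ee_pos: [437.0, 226.3, 200.1]
orientation: [-0.613, -3.081, 0.0]
ft_force: [1.7, 0.4, 0.4]
width: 24.8
grasp_force: 0.0
t: 1.35
ee_pos: [535.7, 51.7, 200.0]
orientation: [-0.613, -3.081, 0.0]
ft_force: [0.3, 0.5, 1.0]
width: 0.6
grasp_force: 0.0
t: 1.77
ee_pos: [574.6, -17.2, 199.5]
orientation: [-0.093, -3.139, -0.0]
ft_force: [-0.5, 0.4, -0.8]
width: 0.2
grasp_force: 0.0
t: 1.93
ee_pos: [574.5, -16.4, 199.7]
orientation: [0.063, -3.14, -0.0]
ft_force: [-0.2, -0.3, 0.1]
width: 0.3
grasp_force: 0.0
[574.48306883 -16.21765535 199.81446585] [[-0.999, -0.035, -0.001], [-0.035, 0.999, 0.0], [0.001, 0.0, -1.0]] [0.14101457 0.80303971 0.18869883] [-4.89464047e-02  3.50636371e-01  1.74300462e+00  3.27270089e-05
  1.04871297e+00 -1.65486703e+00]
```

View pics/w1.png

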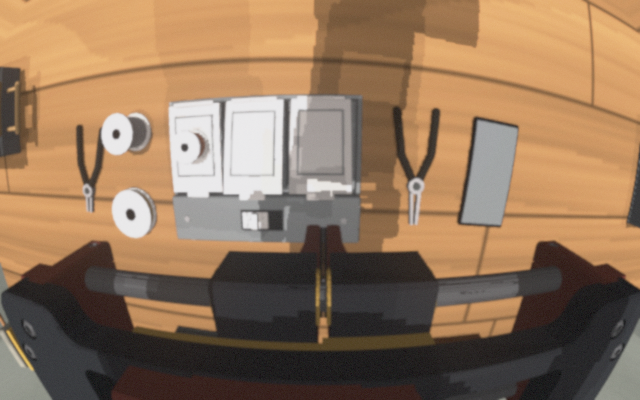

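The wrist view shows the case square to the tool: deck corners at about (180,240) and (359,241), ridge near (256,220). I'll enlarge it to check the ridge position.

```bash
python3 - <<'E'
import cv2,pickle
i=pickle.load(open("w1.pkl","rb"))
cv2.imwrite("pics/w1c.png",cv2.resize(i["img"][165:250,165:365,::-1],None,fx=4,fy=4,interpolation=cv2.INTER_CUBIC))
E
```

```text
(no output)
```

View pics/w1c.png

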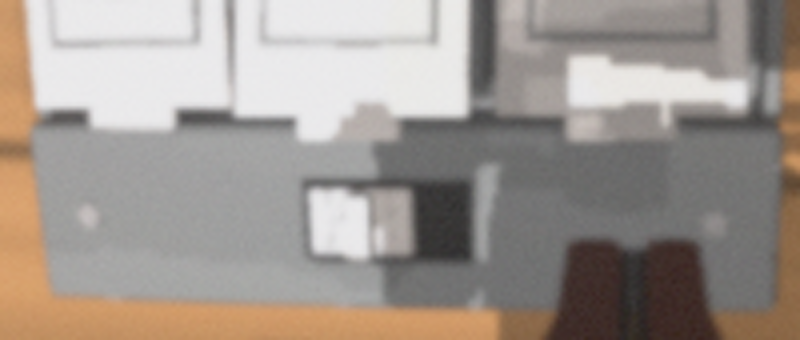

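```bash
python3 - <<'E'
import numpy as np,pickle
from fit import W,p
i=pickle.load(open("w1.pkl","rb"))
C=-i["R"].T@i["t"];print("cam",C.round(1))
def g(u,v,z):
    u=165+u/4;v=165+v/4
    a,b=(u-i["cx"])/i["fx"],(v-i["cy"])/i["fy"];r=np.hypot(a,b)
    D=i["R"].T@np.array([np.sin(r)*a/r,np.sin(r)*b/r,np.cos(r)]);X=C+D*(z-C[2])/D[2]
    c,s=np.cos(p[2]),np.sin(p[2]);e=X[:2]-p[:2]
    print((u,v),X.round(1),"case",np.round([c*e[0]+s*e[1],-s*e[0]+c*e[1]],1))
print("deck corners");g(52,298,30);g(775,310,30);g(33,125,30);g(780,125,30)
print("slot l/r");g(303,220,30);g(472,220,30);print("plate");g(308,220,31);g(414,220,31)
print("ridge c");g(360,220,37.5)
print("screws");g(88,216,30);g(715,223,30)
print("lid mid tab");g(296,138,68);g(402,138,68)
E
```

```text
cam [508.2 -19.  385.4]
deck corners
(178.0, 239.5) [ 664.2 -207.2   30. ] case [  91.4 -122.1]
(358.75, 242.5) [654.9  31.2  30. ] case [ 91.6 116.4]
(173.25, 196.25) [ 604.6 -207.8   30. ] case [  31.7 -120.3]
(360.0, 196.25) [595.6  28.4  30. ] case [ 32.3 116. ]
slot l/r
(240.75, 220.0) [ 631.5 -116.2   30. ] case [ 62.3 -29.9]
(283.0, 220.0) [628.9 -63.   30. ] case [61.9 23.4]
plate
(242.0, 220.0) [ 631.1 -114.3   31. ] case [ 62. -28.]
(268.5, 220.0) [629.4 -80.8  31. ] case [61.6  5.6]
ridge c
(255.0, 220.0) [628.  -96.2  37.5] case [59.6 -9.8]
screws
(187.0, 219.0) [ 634.3 -190.2   30. ] case [  62.1 -103.9]
(343.75, 220.75) [626.9  10.7  30. ] case [62.8 97.1]
lid mid tab
(239.0, 199.5) [ 594.9 -107.    68. ] case [ 26.1 -19.2]
(265.5, 199.5) [593.8 -77.4  68. ] case [26.1 10.4]
```

```bash

python3 jog.py '[[-1,-1,35,0,0,0],[-1,-1,35,0,0,0],[0,0,20,0,0,0],[0,0,12,0,0,0],[0,0,10,0,0,0]]'
python3 jog.py '[[0,0,6,0,0,0],[0,0,6,0,0,0],[0,0,4,0,0,0],[0,0,1,0,0,0],[0,0,0,0,0,0]]'
```

```text
t: 2.4
ee_pos: [576.3, -17.9, 86.8]
orientation: [0.055, -3.139, -0.0]
ft_force: [-0.6, -0.1, 0.9]
width: 0.9
grasp_force: 0.0
t: 2.82
ee_pos: [577.2, -18.1, 71.6]
orientation: [-0.058, 3.14, -0.0]
ft_force: [-0.3, 0.8, -0.5]
width: 0.2
grasp_force: 0.0
```

```bash

python3 jog.py '[[0,0,1.5,0,0,0],[0,0,1,0,0,0],[0,0,0.5,0,0,0],[0,0,0,0,0,0]]'
```

```text
t: 3.15
ee_pos: [576.9, -18.1, 68.3]
orientation: [-0.058, 3.141, -0.0]
ft_force: [0.7, 0.4, -0.2]
width: 0.4
grasp_force: 0.0
```

```bash

python3 jog.py '[[0,0,1,0,0,0],[0,0,0.5,0,0,0],[0,0,0,0,0,0]]'
python3 - <<'E'
from workcell import ctrl, monitor, get_image, close_job
import cv2
a=get_image("side")["img"][180:290,270:410,::-1]
cv2.imwrite("pics/s2.png",cv2.resize(a,None,fx=4,fy=4,interpolation=cv2.INTER_CUBIC))
E
```

```text
t: 3.4
ee_pos: [576.8, -18.1, 66.6]
orientation: [0.058, -3.141, -0.0]
ft_force: [-1.0, -0.5, -1.3]
width: 0.4
grasp_force: 0.0
```

View pics/s2.png

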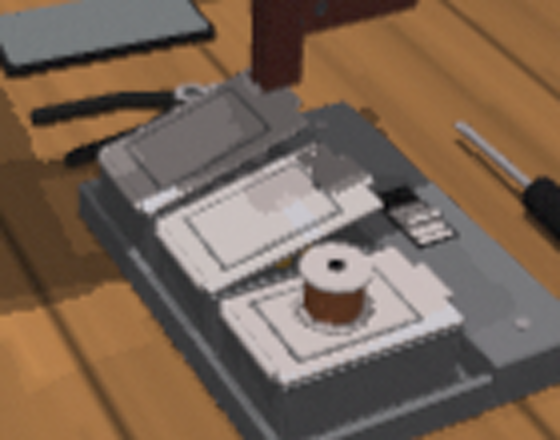

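The right lid is still raised, with the finger at about (275,88) in the crop. I'll project the known tool points to check what's happening.

```bash
python3 - <<'E'
import numpy as np
from fit import d,W,p
for n,f in(("side",(270,180,4)),("scene",(190,175,5))):
  i=d[n]
  for X in([577,-18,49.6],[577,-18,66.6],[577,-18,90],[577,-18,110],W(p,[12,72,52]),W(p,[12,72,78])):
    q=i["R"]@np.array(X)+i["t"];u=i["fx"]*q[0]/q[2]+i["cx"];v=i["fy"]*q[1]/q[2]+i["cy"]
    print(n,np.round(X),round(u,1),round(v,1),"crop",round((u-f[0])*f[2]),round((v-f[1])*f[2]))
from workcell import ctrl, monitor, get_image, close_job;import cv2
print(monitor.get_obs()["ee_pos"],monitor.get_obs()["t"])
i=get_image("side");print(abs(i["t"]-d["side"]["t"]).max())
a=i["img"][60:290,220:420,::-1];b=get_image("scene")["img"][100:290,180:340,::-1]
h=lambda c:cv2.resize(c,(390,int(c.shape[0]*390/c.shape[1])),interpolation=cv2.INTER_CUBIC)
a,b=h(a),h(b);m=max(len(a),len(b));o=np.zeros((m,790,3),np.uint8);o[:len(a),:390]=a;o[:len(b),400:]=b
cv2.imwrite("pics/s3.png",o)
E
```

```text
side [577. -18.  50.] 338.3 215.2 crop 273 141
side [577. -18.  67.] 338.6 208.9 crop 274 116
side [577 -18  90] 339.0 200.1 crop 276 80
side [577 -18 110] 339.4 192.4 crop 278 49
side [577. -16.  52.] 338.1 213.9 crop 272 136
side [577. -16.  78.] 338.5 204.3 crop 274 97
scene [577. -18.  50.] 286.7 212.5 crop 483 187
scene [577. -18.  67.] 286.2 207.3 crop 481 162
scene [577 -18  90] 285.6 199.9 crop 478 125
scene [577 -18 110] 285.0 193.4 crop 475 92
scene [577. -16.  52.] 287.3 211.6 crop 486 183
scene [577. -16.  78.] 286.6 203.6 crop 483 143
[576.79470545 -18.09733777  66.60729562] 3.45
0.0
```

View pics/s3.png

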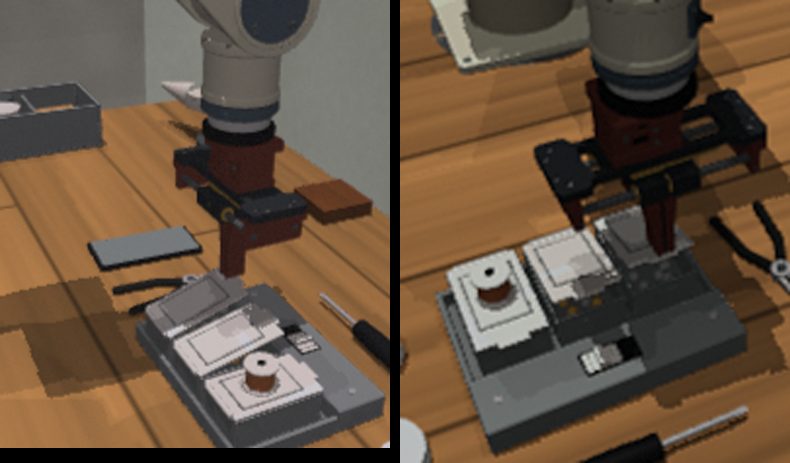

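```bash
python3 - <<'E'
import numpy as np,cv2
from fit import d
def pr(n,X):
    i=d[n];q=i["R"]@np.array(X,float)+i["t"];return np.round([i["fx"]*q[0]/q[2]+i["cx"],i["fy"]*q[1]/q[2]+i["cy"]],1)
for s in(-1,1):
    X=np.array([239,577,182.5])+s*44*np.array([.383,.924,0]);print("start tip pad side",pr("side",X))
from workcell import ctrl, monitor, get_image, close_job
o=monitor.get_obs();print(o["t"],o["ee_pos"],o["qpos"],o["joint_torque"].round(2),o["ft_force"])
a=get_image("side")["img"][170:230,310:370];b=get_image("scene")["img"][165:225,255:315]
z=lambda c:cv2.resize(c[:,:,::-1],(380,380),interpolation=cv2.INTER_CUBIC)
A,B=z(a),z(b)
for n,I,u0,v0 in(("side",A,310,170),("scene",B,255,165)):
    for X,c in(([577,-18,49.6],(0,0,255)),([577,-18,66.6],(0,255,0))):
        u,v=pr(n,X);cv2.circle(I,(int((u-u0)*380/60),int((v-v0)*380/60)),4,c,-1)
cv2.imwrite("pics/s4.png",np.hstack([A,B]))
E
```

```text
start tip pad side [139.1 103.6]
start tip pad side [149.3  94.2]
3.55 [576.82357145 -18.08791512  66.65377185] [-5.19533036e-02  5.37624037e-01  1.81714041e+00 -3.86842806e-05
  7.86890658e-01 -1.65991832e+00] [-0.000e+00 -5.374e+01 -2.001e+01 -2.000e-02  7.000e-02  0.000e+00] [-0.37326554  0.89890943  0.30263579]
```

View pics/s4.png

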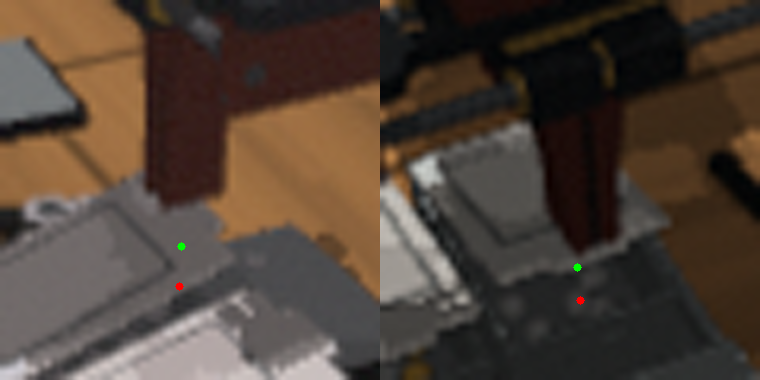

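The visible fingertip is about 30 mm higher than the reported TCP implies, and the start picture shows the same offset. The lid hasn't been touched yet, so I'll go down by force and by picture.

```bash

python3 jog.py '[[0,0,4,0,0,0],[0,0,4,0,0,0]]'
python3 jog.py '[[0,0,4,0,0,0],[0,0,3,0,0,0]]'
python3 jog.py '[[0,0,3,0,0,0],[0,0,2,0,0,0]]'
python3 jog.py '[[0,0,2,0,0,0],[0,0,2,0,0,0]]'
```

```text
t: 3.82
ee_pos: [577.1, -18.1, 58.6]
orientation: [-0.058, 3.14, -0.0]
ft_force: [0.5, -0.4, 0.4]
width: 0.6
grasp_force: 0.1
t: 3.98
ee_pos: [576.5, -18.1, 51.0]
orientation: [0.058, -3.14, -0.0]
ft_force: [-0.5, 0.7, 0.0]
width: 0.4
grasp_force: 0.0
t: 4.15
ee_pos: [576.6, -18.1, 46.1]
orientation: [0.058, -3.141, -0.0]
ft_force: [-0.1, 0.3, 1.1]
width: 0.5
grasp_force: 0.6
t: 4.32
ee_pos: [577.3, -18.0, 42.9]
orientation: [-0.058, 3.14, -0.0]
ft_force: [-0.2, 0.7, 5.1]
width: 0.5
grasp_force: 2.6
```

```bash

python3 jog.py '[[0,0,2,0,0,0],[0,0,2,0,0,0]]'
python3 jog.py '[[0,0,2,0,0,0],[0,0,2,0,0,0]]'
python3 jog.py '[[0,0,1.5,0,0,0],[0,0,1.5,0,0,0]]'
```

```text
t: 4.48
ee_pos: [577.9, -18.1, 39.2]
orientation: [-0.058, 3.139, -0.0]
ft_force: [1.8, 0.7, 3.3]
width: 0.4
grasp_force: 1.8
t: 4.65
ee_pos: [576.8, -18.1, 34.5]
orientation: [0.059, -3.141, 0.0]
ft_force: [-1.0, 0.8, -0.3]
width: 0.3
grasp_force: 0.0
t: 4.82
ee_pos: [576.2, -18.1, 31.1]
orientation: [0.058, -3.14, -0.0]
ft_force: [0.7, -0.7, -0.4]
width: 0.6
grasp_force: 0.0
```

```bash

python3 jog.py '[[0,0,1,0,0,0],[0,0,1,0,0,0]]'
python3 jog.py '[[0,0,1,0,0,0],[0,0,0,0,0,0]]'
```

```text
t: 4.98
ee_pos: [576.4, -18.1, 29.3]
orientation: [0.058, -3.14, -0.0]
ft_force: [-0.8, -0.2, 2.7]
width: 0.3
grasp_force: 1.6
t: 5.15
ee_pos: [576.5, -18.1, 29.0]
orientation: [0.058, -3.14, -0.0]
ft_force: [-3.6, -0.2, 8.1]
width: 0.5
grasp_force: 3.5
```

```bash

python3 jog.py '[[0,0,-12,0,0,0],[0,0,-15,0,0,0],[0,0,-15,0,0,0]]'
python3 - <<'E'
import numpy as np
from fit import d
i=d["scene"]
for z in(100,120,140,160,180):
  for x in(545,577):
    q=i["R"]@np.array([x,-105,z])+i["t"];print(x,z,i["fx"]*q[0]/q[2]+i["cx"],i["fy"]*q[1]/q[2]+i["cy"])
E
```

```text
t: 5.4
ee_pos: [576.6, -18.1, 71.4]
orientation: [0.058, -3.14, -0.0]
ft_force: [1.0, -0.1, -0.4]
width: 0.6
grasp_force: 0.0
545 100 241.69544895991464 199.2465947572058
577 100 246.1969004919344 209.215171439153
545 120 240.31608429735968 192.5570973761934
577 120 244.86438856074324 202.53132158081155
545 140 238.8856136646425 185.6197516467096
577 140 243.4811486513347 195.59302132537746
545 160 237.40114321002252 178.4205232715411
577 160 242.04422777611137 188.3854585535196
545 180 235.85955639456495 170.94429798858698
577 180 240.55043921215673 180.89264873480724
```

```bash

python3 jog.py '[[-0.5,-36,0,0,0,0],[0,-36,0,0,0,0],[0,0,0,0,0,0],[0,0,10,0,0,0],[0,0,10,0,0,0]]'
python3 jog.py '[[0,0,4,0,0,0],[0,0,3,0,0,0]]'
python3 jog.py '[[0,0,3,0,0,0],[0,0,2,0,0,0]]'
python3 jog.py '[[0,0,2,0,0,0],[0,0,2,0,0,0]]'
```

```text
t: 5.82
ee_pos: [580.4, -90.0, 50.7]
orientation: [-0.057, 3.14, -0.0]
ft_force: [-0.5, -0.5, 0.4]
width: 0.3
grasp_force: 0.1
t: 5.98
ee_pos: [579.6, -89.0, 42.6]
orientation: [0.06, -3.14, -0.0]
ft_force: [-0.8, -0.5, 5.9]
width: 0.5
grasp_force: 2.7
t: 6.15
ee_pos: [580.2, -89.2, 38.3]
orientation: [0.06, -3.141, -0.0]
ft_force: [1.3, 0.1, 3.0]
width: 0.5
grasp_force: 1.1
t: 6.32
ee_pos: [579.8, -89.5, 34.3]
orientation: [0.059, -3.14, -0.0]
ft_force: [0.0, 0.3, 1.0]
width: 0.7
grasp_force: 0.0
```

```bash

python3 jog.py '[[0,0,2,0,0,0],[0,0,2,0,0,0]]'
python3 jog.py '[[0,0,2,0,0,0],[0,0,2,0,0,0]]'
python3 jog.py '[[0,0,1,0,0,0],[0,0,1,0,0,0]]'
```

```text
t: 6.48
ee_pos: [579.7, -89.8, 30.3]
orientation: [0.059, -3.14, -0.0]
ft_force: [-0.6, -0.7, 0.2]
width: 0.4
grasp_force: 0.0
t: 6.65
ee_pos: [579.9, -90.0, 27.5]
orientation: [0.058, -3.14, -0.0]
ft_force: [-6.6, 1.0, 25.0]
width: 0.4
grasp_force: 12.3
t: 6.82
ee_pos: [579.9, -90.0, 26.9]
orientation: [0.058, -3.141, -0.0]
ft_force: [-10.1, 1.3, 32.2]
width: 0.6
grasp_force: 15.8
```

Both lids have snapped shut. Next is the lock: lift, then go to the deck on the -y side of the ridge.

```bash

python3 jog.py '[[0,0,-10,0,0,0],[0,0,-15,0,0,0],[0,0,-15,0,0,0],[-24,-18,0,0,0,0],[-24,-18,0,0,0,0]]'
python3 jog.py '[[0,0,15,0,0,0],[0,0,15,0,0,0],[0,0,12,0,0,0],[0,0,5,0,0,0],[0,0,0,0,0,0]]'
python3 - <<'E'
from workcell import ctrl, monitor, get_image, close_job
import cv2,numpy as np
o=monitor.get_obs();print(o["ee_pos"],o["ft_force"])
a=get_image("side")["img"][190:270,290:410];b=get_image("scene")["img"][175:285,190:330]
z=lambda c:cv2.resize(c[:,:,::-1],(395,int(c.shape[0]*395/c.shape[1])),interpolation=cv2.INTER_CUBIC)
A,B=z(a),z(b);m=max(len(A),len(B));O=np.zeros((m,790,3),np.uint8);O[:len(A),:395]=A;O[:len(B),395:]=B
cv2.imwrite("pics/s5.png",O)
E
```

```text
t: 7.23
ee_pos: [629.5, -124.0, 65.8]
orientation: [-0.06, 3.14, -0.0]
ft_force: [0.9, -0.2, -0.3]
width: 0.3
grasp_force: 0.0
t: 7.65
ee_pos: [627.8, -123.8, 16.0]
orientation: [0.058, -3.138, -0.001]
ft_force: [0.5, -0.3, -0.9]
width: 0.4
grasp_force: 0.0
[ 627.84283496 -123.83798745   15.96560034] [ 0.48637532 -0.33272493 -0.85171176]
```

View pics/s5.png

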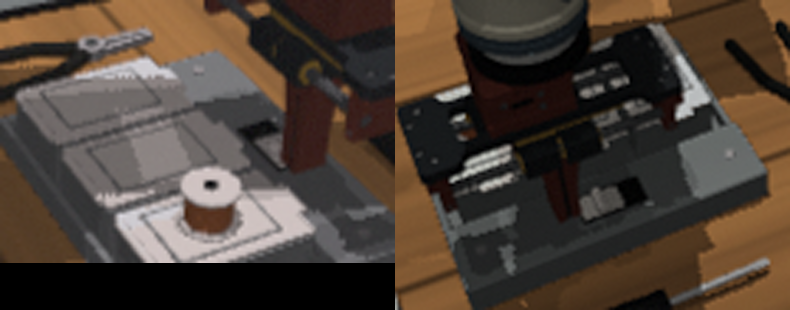

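Both lids now lie shut, and the finger stands just -y of the slider, in line with it (scene crop: finger 570,215; slider 610,200). I'll lower 5 mm and push towards +y.

```bash

python3 jog.py '[[-1,0,3,0,0,0],[0,0,2,0,0,0],[0,0,0,0,0,0]]'
python3 jog.py '[[0,4,0,0,0,0],[0,4,0,0,0,0]]'
python3 jog.py '[[0,2,0,0,0,0],[0,2,0,0,0,0]]'
python3 jog.py '[[0,2,0,0,0,0],[0,2,0,0,0,0]]'
python3 jog.py '[[0,2,0,0,0,0],[0,1,0,0,0,0]]'
```

```text
t: 8.0
ee_pos: [630.5, -124.1, 12.9]
orientation: [-0.059, 3.141, -0.0]
ft_force: [-0.4, 0.3, -0.3]
width: 0.5
grasp_force: 0.0
t: 8.17
ee_pos: [630.2, -116.0, 12.9]
orientation: [-0.058, 3.141, -0.0]
ft_force: [0.2, 0.1, 0.9]
width: 0.5
grasp_force: 0.0
t: 8.33
ee_pos: [629.9, -111.7, 12.9]
orientation: [-0.059, 3.141, -0.0]
ft_force: [-0.1, -0.3, 0.8]
width: 0.4
grasp_force: 0.0
t: 8.5
ee_pos: [629.8, -108.4, 12.8]
orientation: [-0.059, 3.141, -0.001]
ft_force: [0.7, -4.1, -1.0]
width: 0.5
grasp_force: 2.0
t: 8.67
ee_pos: [629.7, -105.5, 12.8]
orientation: [-0.059, 3.141, -0.001]
ft_force: [-0.4, -5.7, -0.1]
width: 0.2
grasp_force: 2.1
```

```bash

python3 jog.py '[[0,2,0,0,0,0],[0,2,0,0,0,0]]'
python3 jog.py '[[0,2,0,0,0,0],[0,2,0,0,0,0]]'
python3 jog.py '[[0,1,0,0,0,0],[0,1,0,0,0,0]]'
```

```text
t: 8.83
ee_pos: [629.5, -101.0, 12.7]
orientation: [-0.057, 3.141, 0.001]
ft_force: [0.5, -0.0, -0.5]
width: 0.2
grasp_force: 0.0
t: 9.0
ee_pos: [629.1, -96.5, 12.6]
orientation: [0.058, -3.141, -0.001]
ft_force: [-0.4, -1.0, 0.4]
width: 0.3
grasp_force: 0.0
t: 9.17
ee_pos: [629.1, -94.7, 12.6]
orientation: [0.059, -3.141, -0.0]
ft_force: [-0.1, -0.7, -0.5]
width: 0.4
grasp_force: 0.0
```

```bash

python3 jog.py '[[0,-8,0,0,0,0],[0,0,-20,0,0,0],[0,0,-40,0,0,0],[0,0,-40,0,0,0],[0,0,-40,0,0,0]]'
python3 jog.py '[[0,40,-10,0,0,0],[0,40,-10,0,0,0],[0,40,0,0,0,0],[0,40,0,0,0,0],[0,40,0,0,0,0]]'
python3 jog.py '[[0,40,0,0,0,0],[0,40,0,0,0,0],[0,40,0,0,0,0],[0,0,0,0,0,0],[0,0,0,0,0,0]]'
python3 - <<'E'
from workcell import ctrl, monitor, get_image, close_job
import cv2,numpy as np
a=get_image("side")["img"][190:295,280:420];b=get_image("scene")["img"][175:285,190:330]
z=lambda c:cv2.resize(c[:,:,::-1],(395,int(c.shape[0]*395/c.shape[1])),interpolation=cv2.INTER_CUBIC)
A,B=z(a),z(b);m=max(len(A),len(B));O=np.zeros((m,790,3),np.uint8);O[:len(A),:395]=A;O[:len(B),395:]=B
cv2.imwrite("pics/s6.png",O)
E
```

```text
t: 9.58
ee_pos: [628.9, -103.7, 153.8]
orientation: [0.058, -3.14, -0.0]
ft_force: [1.3, 0.0, 0.5]
width: 0.4
grasp_force: 0.0
t: 10.0
ee_pos: [622.1, 97.8, 173.3]
orientation: [-0.057, 3.14, 0.0]
ft_force: [0.5, -0.4, -0.9]
width: 0.6
grasp_force: 0.0
t: 10.42
ee_pos: [617.4, 218.3, 172.5]
orientation: [-0.064, 3.141, -0.0]
ft_force: [-0.2, -0.8, 0.4]
width: 0.5
grasp_force: 0.0
```

View pics/s6.png

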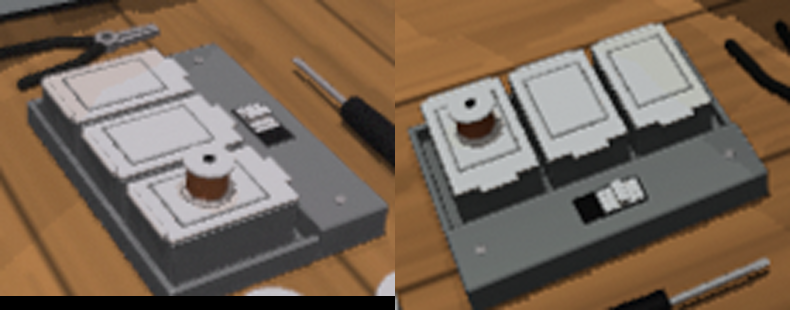

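All three lids are shut and the slider is at the +y end of its slot, with the dark gap now at its -y end (scene crop 590,208). The spool has not moved.

```bash
python3 -c "
from workcell import ctrl, monitor, get_image, close_job
print(close_job())"
```

```text
the job is handed in; nothing more can be done
None
```

I pressed both ajar lids shut, then pushed the slide lock to its locked end. The last picture shows all three lids shut, the lock across and the small spool still in place. I handed the job in at about 10.5 s with the arm clear of the case.

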